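Shut the parts case and hold it up off the scale

TASK

The small-parts case standing on the bench scale has its lid ajar: press the lid down until it is fully shut while the case still stands on the scale. Then take the case by its sides, lift it straight up until its underside is about 10 cm above the pan, and finish while holding it there, level and still over the scale, so that the scale can be zeroed. Keep the case upright all the way, leave everything else on the bench where it is, and do not let go.

Things in the scene. Friction and masses are not known exactly. Their poses are not given: they have to be found in the camera images.
- case_mid (a point): centre of the parts case (half-way up, 24 mm above its underside). An open-topped grey plastic box, 130 mm long (its x), 52 mm wide (its y), 48 mm high without the lid (its z, up), walls 3 mm, with lid about 0.25 to 0.4 kg, stands loose on the scale's pan at any yaw. Balance point within 5 mm of the middle of its length and width. Lift it by pinching the 52 mm width half-way along. Its x points from the lid's hinge to the lid's free end
- lid_end (a point): middle of the upper edge of the lid's free end. The lid is a flat white plastic plate 134 mm long, 50 mm wide, 5 mm thick, hinged on the case's end edge at case x = -65 mm, 48 mm above the underside, and lies on the case rim when shut (this point is then 69 mm along case x from case_mid, and 53 mm above the underside)
- lid (a joint): opening angle of the lid in rad: 0 fully shut, grows as the free end rises; starts between 0.18 and 0.40. The hinge is stiff: the lid stays where it is left, and takes about 1 to 2 N downward near the free end to close
- pan (a point): centre of the top face of the scale's pan, 40 mm above the bench; z up. The pan is a flat steel plate, 212 mm by 192 mm (its x, y)
- scale: bench scale, fixed to the bench, origin in the middle of its underside below the pan centre; body 220 by 200 mm, 40 mm high, with a 22 mm high key panel reaching 60 mm farther out on its -x side (towards the robot)
- case: the same parts case, origin at the centre of its underside, axes as case_mid
- weight: brass weight, 22 mm across, 32 mm high, near a corner of the pan; leave it there. Origin at the centre of its underside
- small_case: a shorter case, already shut, 87 x 52 x 49 mm, on the bench on the far side of the scale; leave alone. Origin at the centre of its underside
- pot: black tool pot, 72 mm across, 100 mm high with tools sticking out to 175 mm; leave alone. Origin at the centre of its underside
- bottle: white plastic bottle, 52 mm across, 130 mm high; leave alone. Origin at the centre of its underside
- spool: steel spool, 60 mm across, 40 mm high; leave alone. Origin at the centre of its underside
- driver: screwdriver, 200 mm long, 26 mm thick, lying on the bench between scale and board holder; leave alone. Origin under its middle, x along it
- board_holder: low holder with a green circuit board, 160 x 110 mm, 64 mm high, fixed to the bench. Origin at the centre of its underside

How it is judged:
By the outcome, as a careful person would: the job done as asked, in the order asked, and still so for the second after the job is handed in, while the arm keeps its last pose, push and grip.
It also fails if it takes over 43 s, if anything falls off the work surface, if the arm or the gripper's body presses on something with over 40 N, if the wrist force passes 120 N, or if a joint passes its speed limit or range.

ROBOT

A 6-joint arm with a two-finger parallel gripper is mounted at the origin on the work surface. World frame = base frame: x ahead of the robot, y to its left, z up, the work surface at z = 0. Lengths are in m, angles in rad, forces in N, time in s.
With the tool pointing down it reaches from about 0.325 to 0.85 m from the base axis. Payload 4.4 kg.
Tool frame: the origin (TCP) lies at the very end of the fingers, on their centre line; the grasp point (between the pads) lies 19 mm behind it; z points along the fingers, y is the direction in which the jaws open and shut (so a half turn about z gives the same grasp; the last joint's range is limited). The gripper opens to 94 mm and grips with 3 to 60 N. Pads are 16 mm wide; open, the fingers measure 119 mm over their backs; the gripper's body (75 mm by 177 mm) begins 78 mm behind the grasp point.
Start: joints at [1.103, 0.207, 1.542, -0, 1.393, -0.15], TCP at [0.18, 0.546, 0.205] pointing down, gripper open.
Joint ranges: [-2.73, 2.73], [-0.86, 2.22], [0.23, 2.46], [-1.11, 4.25], [0.08, 2.63], [-2.82, 2.82]. Speed limits (rad/s): [2.79, 2.79, 3.14, 3.14, 3.14, 3.14].

INTERFACE

Orientations are given as a unit quaternion [w, x, y, z].
In Python, from plant import env gives the robot as it stands. Calls block until the motion is done:
- env.movep(position, orientation): joint-space move of the TCP to a pose.
- env.servo_line(position, feed=0.15, ori=None): straight line of the TCP; ori=None keeps the orientation; feed is the mean speed in m/s.
- env.goto_joints(angles): joint-space move.
- env.gripper_to(opening, f_grip=None): finger opening in m; f_grip is the grip in N (None keeps the last); returns when the fingers have stopped.
- env.hold(seconds).
- env.solve_ik(position, orientation): joint angles nearest the present ones, or None.
- env.capture(name): name is "scene" or "top" or "wrist"; returns a dict with "pixels" (384x512x3 uint8, blue, green, red), "vfov" (degrees; the focal length in pixels is half the picture's height over the tangent of half this angle, whatever the lens; pixels are square), "cx", "cy" (the principal point, pixels), "rvec" (rotation vector, rad) and "tvec" (3), from world to camera coordinates, as OpenCV has them. Camera axes: x right, y down, z forward; pixel columns grow to the right and rows downward; lengths in m; the calibration is good to about 2 mm. A picture is of the moment at which its call begins. There is no depth.
A pose or a line that the arm cannot do raises env.MotionError and nothing moves.
- env.sign_off(): hands the job in, once; it reports no verdict.
Trained networks look in a picture, given as the dict that the camera call returned (one of the last four; its "shot" number tells which), for a name from the list of things; names that differ only in an ending like _2 or _b are one class to them, and where a whole thing is asked for, a point or a joint stands for the part that bears it (a point fixed in the world has none). Each returns a list of dicts, best first, with "confidence" (0 to 1); they miss things now and then, are a little off and sometimes report something else, mostly with a low value. They report only what shows in the picture. A call takes as long as a camera call.
- env.search_frame(picture, thing): "uv" ([column, row] in pixels, amid what is visible of it).
Readings, each from a call of its own:
- env.current_clock(): time.
- env.current_joints(): joint angles.
- env.current_qvel(): joint speeds.
- env.current_joint_efforts(): joint torques, N m.
- env.current_tcp_pos(): TCP position.
- env.current_eef_rot(): TCP orientation.
- env.current_wrist_force(): force on the tool from outside, world axes, zero at the start.
- env.current_moment(): the same for the moment, N m.
- env.current_width(): finger opening in m.
Only numpy, scipy, OpenCV 4.12 (cv2) and the standard library are available. Lean on these libraries where they do the work, as an engineer would, in place of code of your own. Each camera call takes 0.05 s, during which the arm holds its last target.

## Working session

There is one attempt and no reset: what is moved stays moved. The work goes in short steps, each a Python script; the robot and the scene stay as the last script left them, time stands still between calls to the robot, and variables do not carry over. Pictures are saved under pics/ and viewed, and the job is handed in when it is done.

```bash
mkdir -p pics; ls; python3 - <<'E'
from plant import env
import cv2,pickle
d={}
for n in ["scene","top","wrist"]:
    p=env.capture(n); d[n]=p
    cv2.imwrite(f"pics/{n}0.png",p["pixels"])
    print(n,p["vfov"],p["cx"],p["cy"],p["rvec"],p["tvec"])
    for t in ["case_mid","lid_end","pan","scale","case","weight","small_case"]:
        print(t,[(r["uv"],round(r["confidence"],2)) for r in env.search_frame(p,t)][:3])
pickle.dump(d,open("d0.pkl","wb"))
print(env.current_clock(),env.current_eef_rot(),env.current_wrist_force())
E
```

```text
pics
scene 50.47747349879727 257.7445249110875 188.13210746616107 [ 1.1051582   2.54958151 -0.78429201] [ 0.39901377 -0.31296294  1.56963118]
case_mid [([328.7, 215.1], 0.92)]
lid_end [([328.6, 211.0], 0.94)]
pan [([310.5, 215.4], 0.78)]
scale [([312.6, 215.6], 0.87)]
case [([324.7, 210.4], 0.72)]
weight [([331.6, 252.9], 0.55), ([283.6, 267.6], 0.41), ([154.7, 110.5], 0.32)]
small_case [([284.9, 267.3], 0.62)]
top 54.27082356672345 249.40098675549748 192.7869722209741 [ 2.14677954 -2.18107224  0.12518969] [0.0152056  0.63614889 1.09899138]
case_mid [([178.4, 231.2], 0.86)]
lid_end []
pan [([192.2, 247.2], 0.95)]
scale [([192.4, 242.2], 0.95)]
case [([176.0, 232.0], 0.84), ([248.6, 148.8], 0.3)]
weight [([151.0, 205.6], 0.47), ([180.0, 231.4], 0.31)]
small_case [([178.9, 168.1], 0.68)]
wrist 64.64774866248302 251.83960642268318 193.41319541439466 [-2.35753127 -1.70465924 -0.23640806] [-0.57569302 -0.02762948  0.3915888 ]
case_mid []
lid_end []
pan [([126.5, 372.1], 0.69)]
scale [([128.8, 371.5], 0.66)]
case []
weight []
small_case []
1.2 [-2.91869627e-06  1.58224415e-01  9.87403177e-01  1.55896564e-05] [ 1.27164177  0.18065318 -0.54036594]
```

View pics/scene0.png

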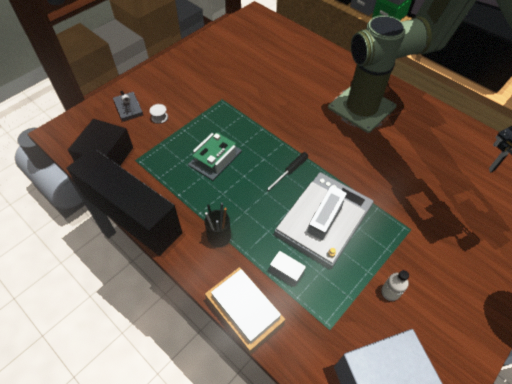

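View pics/top0.png

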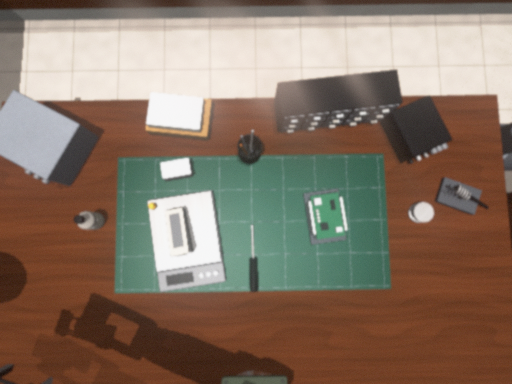

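```bash
python3 - <<'E'
import pickle,cv2
d=pickle.load(open("d0.pkl","rb"))
a=d["top"]["pixels"][130:320,100:290]
b=d["scene"]["pixels"][150:300,240:400]
cv2.imwrite("pics/topz.png",cv2.resize(a,None,fx=3,fy=3,interpolation=cv2.INTER_CUBIC))
cv2.imwrite("pics/scenez.png",cv2.resize(b,None,fx=4,fy=4,interpolation=cv2.INTER_CUBIC)[:600])
E
```

```text
(no output)
```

View pics/topz.png

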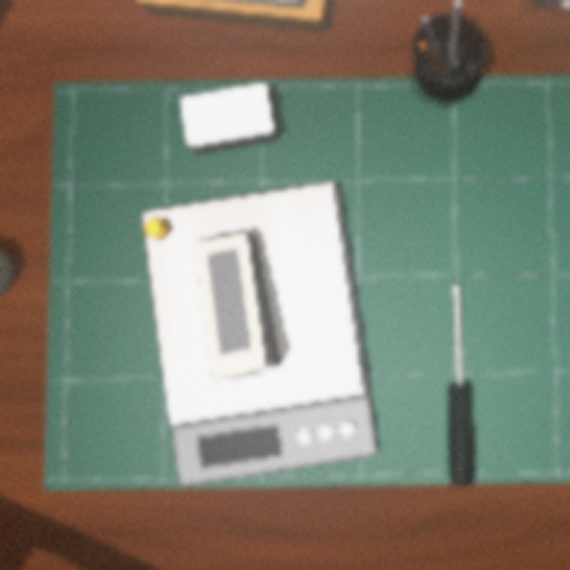

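View pics/scenez.png

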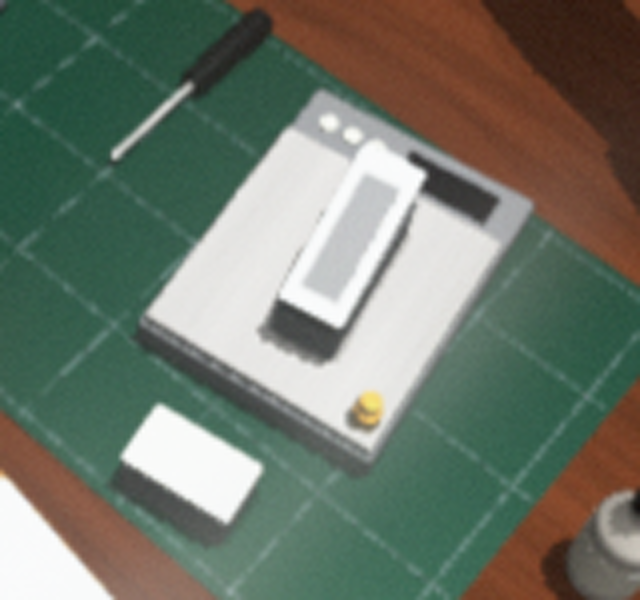

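```bash
cat > h.py <<'E'
import numpy as np,cv2
from scipy.spatial.transform import Rotation as R
def cam(p):
    f=p["pixels"].shape[0]/2/np.tan(np.radians(p["vfov"]/2))
    K=np.array([[f,0,p["cx"]],[0,f,p["cy"]],[0,0,1]]); Rm=cv2.Rodrigues(np.array(p["rvec"],float))[0]
    return K,Rm,np.array(p["tvec"],float)
def bp(p,uv,z):
    K,Rm,t=cam(p); C=-Rm.T@t; d=Rm.T@np.linalg.solve(K,[uv[0],uv[1],1]); return C+d*(z-C[2])/d[2]
def proj(p,X):
    K,Rm,t=cam(p); x=K@(Rm@np.array(X,float)+t); return x[:2]/x[2]
def tri(ps,uvs):
    A=[];b=[]
    for p,uv in zip(ps,uvs):
        K,Rm,t=cam(p); C=-Rm.T@t; d=Rm.T@np.linalg.solve(K,[uv[0],uv[1],1]); d/=np.linalg.norm(d)
        M=np.eye(3)-np.outer(d,d); A.append(M); b.append(M@C)
    return np.linalg.lstsq(np.vstack(A),np.hstack(b),rcond=None)[0]
def quat(psi): # tool down, tool y axis at world yaw psi
    y=np.array([np.cos(psi),np.sin(psi),0]); z=np.array([0,0,-1.]); x=np.cross(y,z)
    q=R.from_matrix(np.c_[x,y,z]).as_quat(); return np.array([q[3],q[0],q[1],q[2]])
E
python3 - <<'E'
from h import *; import pickle
d=pickle.load(open("d0.pkl","rb"))
T,S,W=d["top"],d["scene"],d["wrist"]
print("case",tri([T,S],[[178.4,231.2],[328.7,215.1]]),bp(T,[178.4,231.2],.064))
print("pan T/S",bp(T,[192.2,247.2],.04),bp(S,[310.5,215.4],.04))
z=lambda u,v:[100+u/3,130+v/3]
for n,c in dict(fl=(142,212),fr=(335,182),nr=(365,395),nl=(170,425)).items(): print("pan",n,bp(T,z(*c),.04))
for n,c in dict(fl=(198,240),fr=(248,232),nr=(263,370),nl=(213,378)).items(): print("lid",n,bp(T,z(*c),.1))
s=lambda u,v:[240+u/4,150+v/4]
for n,c in dict(A=(372,140),B=(427,175),C=(335,328),D=(280,297)).items(): print("lidS",n,s(*c),bp(S,s(*c),.1))
for a,b in [((198,240),(335,328)),((248,232),(280,297)),((263,370),(372,140)),((213,378),(427,175))]: print(tri([T,S],[z(*a),s(*b)]))
K,Rm,t=cam(W); print("wristC",-Rm.T@t, Rm)
print(R.from_quat([0.158,0.987,0,0]).as_matrix())
print("weight",bp(T,[151,205.6],.072),"bottle",bp(T,[85,220],.1))
E
```

```text
case [0.52068029 0.21678022 0.07192725] [0.52351828 0.21431852 0.064     ]
pan T/S [0.47592667 0.17757802 0.04      ] [0.53786739 0.17276592 0.04      ]
pan fl [0.61683795 0.31283097 0.04      ]
pan fr [0.64411231 0.11901666 0.04      ]
pan nr [0.43217242 0.09040614 0.04      ]
pan nl [0.40617718 0.28219592 0.04      ]
lid fl [0.58353209 0.24315207 0.1       ]
lid fr [0.59037985 0.19582313 0.1       ]
lid nr [0.46079079 0.18124874 0.1       ]
lid nl [0.45414702 0.22794132 0.1       ]
lidS A [333.0, 185.0] [0.44007002 0.17240279 0.1       ]
lidS B [346.75, 193.75] [0.43741129 0.22160681 0.1       ]
lidS C [323.75, 232.0] [0.58785176 0.25066692 0.1       ]
lidS D [310.0, 224.25] [0.59490556 0.20696654 0.1       ]
[0.5832864  0.24695208 0.08934956]
[0.58962243 0.20084377 0.08622008]
[0.46056653 0.17881079 0.12753392]
[0.45391725 0.22536325 0.12172713]
wristC [0.10450419 0.57165336 0.3844723 ] [[ 3.13317029e-01  9.49648564e-01  2.08842423e-04]
 [ 9.13865333e-01 -3.01570872e-01  2.71855038e-01]
 [ 2.58229728e-01 -8.49859591e-02 -9.62338191e-01]]
[[-0.95002867  0.31216265  0.        ]
 [ 0.31216265  0.95002867  0.        ]
 [ 0.          0.         -1.        ]]
weight [0.59909032 0.29324594 0.072     ] bottle [0.55878899 0.47229639 0.1       ]
```

```bash
python3 - <<'E'
from plant import env
from h import *; import pickle
psi=0.167+np.pi/2
print(env.current_clock())
print(env.solve_ik([0.50,0.21,0.25],quat(psi)))
env.movep([0.50,0.21,0.25],quat(psi))
env.gripper_to(0.0)
p=env.capture("wrist"); s=env.capture("scene")
for n,q in (("wrist",p),("scene",s)):
    for t in ["case_mid","lid_end"]:
        print(n,t,[(r["uv"],round(r["confidence"],2)) for r in env.search_frame(q,t)][:3])
pickle.dump((p,s),open("d1.pkl","wb"))
cv2.imwrite("pics/wrist1.png",p["pixels"])
print(env.current_clock(),env.current_tcp_pos(),env.current_joints(),env.current_wrist_force(),env.current_width())
E
```

```text
1.2
[ 2.38001239e-01  1.04946207e-01  1.56555285e+00 -4.44089210e-16
  1.47109359e+00 -1.49979509e+00]
wrist case_mid [([250.5, 180.3], 0.86), ([75.9, 347.8], 0.67)]
wrist lid_end [([245.1, 183.3], 0.56)]
scene case_mid [([326.2, 212.4], 0.57)]
scene lid_end [([327.9, 209.6], 0.75)]
4.625 [0.5        0.20999839 0.24998103] [ 2.37996268e-01  1.04972945e-01  1.56556240e+00  3.22234916e-06
  1.47107984e+00 -1.49975955e+00] [ 0.82017617 -0.08458937 -0.31868312] 0.0007152067115369191
```

View pics/wrist1.png

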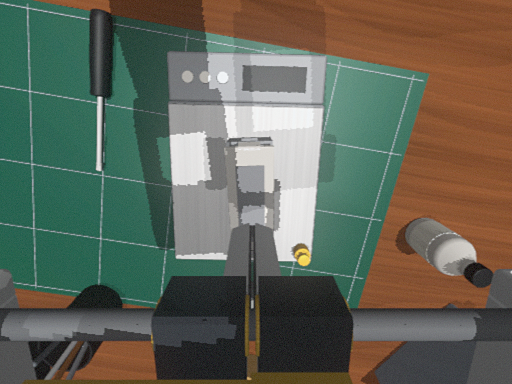

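```bash
python3 - <<'E'
import pickle,cv2
p,s=pickle.load(open("d1.pkl","rb"))
cv2.imwrite("pics/w1z.png",cv2.resize(p["pixels"][125:245,200:320],None,fx=5,fy=5,interpolation=cv2.INTER_CUBIC))
E
```

```text
(no output)
```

View pics/w1z.png

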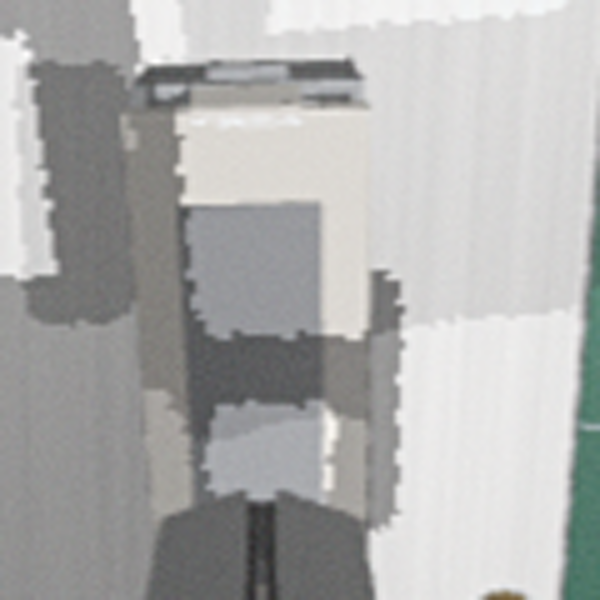

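```bash
python3 - <<'E'
from h import *; import pickle
p,s=pickle.load(open("d1.pkl","rb"))
z=lambda u,v:[200+u/5,125+v/5]
for zz in (.12,.125,.13):
    L,Rr=bp(p,z(125,108),zz),bp(p,z(371,104),zz); print(zz,(L+Rr)/2,np.linalg.norm(L-Rr),np.arctan2(*(Rr-L)[1::-1]))
# far points on lid
c=np.array([.4565,.202]);
for zz in (.1,.105): 
    L,Rr=bp(p,z(150,500),zz),bp(p,z(371,490),zz); print(zz,(L+Rr)/2,np.linalg.norm(L-Rr))
# rim corners near end
L,Rr=bp(p,z(138,66),.088),bp(p,z(360,66),.088); print("rim",(L+Rr)/2,np.linalg.norm(L-Rr),np.arctan2(*(Rr-L)[1::-1]))
K,Rm,t=cam(p);print(-Rm.T@t)
E
```

```text
0.12 [0.45938509 0.20153286 0.12      ] 0.04987867076567324 1.7530266263201841
0.125 [0.45877922 0.20146593 0.125     ] 0.04907155241459196 1.7530266263201826
0.13 [0.45817335 0.201399   0.13      ] 0.04826443406351068 1.7530266263201835
0.1 [0.54994097 0.21931824 0.1       ] 0.05132040350655366
0.105 [0.54799567 0.21898508 0.105     ] 0.05054043990462388
rim [0.45449844 0.20074479 0.088     ] 0.049313994503140404 1.7368570204918587
[0.42194318 0.19739668 0.4289923 ]
```

```bash
python3 - <<'E'
from plant import env
from h import *
q=quat(0.178+np.pi/2)
env.movep([0.469,0.2034,0.145],q)
f0=np.array(env.current_wrist_force()); print(f0,env.current_clock())
for z in (.12,.108,.099,.095,.0935,.0925,.0915,.0905,.0895,.0885):
    env.servo_line([0.469,0.2034,z],feed=0.05)
    f=np.array(env.current_wrist_force())-f0; print(z,env.current_tcp_pos()[2].round(4),f.round(2))
    if f[2]>6: break
print(env.current_clock())
p=env.capture("wrist"); cv2.imwrite("pics/w2.png",p["pixels"])
s=env.capture("scene"); cv2.imwrite("pics/s2.png",cv2.resize(s["pixels"][150:300,240:400],None,fx=4,fy=4,interpolation=cv2.INTER_CUBIC))
E
```

```text
[-0.03289369  0.0768809  -0.01138518] 5.1417
0.12 0.1198 [-0.32  0.4   0.02]
0.108 0.1074 [-0.1   0.19 -1.06]
0.099 0.0984 [ 0.56  0.14 -0.56]
0.095 0.0947 [ 0.3  -0.61  0.66]
0.0935 0.0934 [-0.06  0.05  0.23]
0.0925 0.093 [-1.47 -0.6   3.87]
0.0915 0.0927 [-3.49 -1.33  9.45]
7.5167
```

View pics/w2.png

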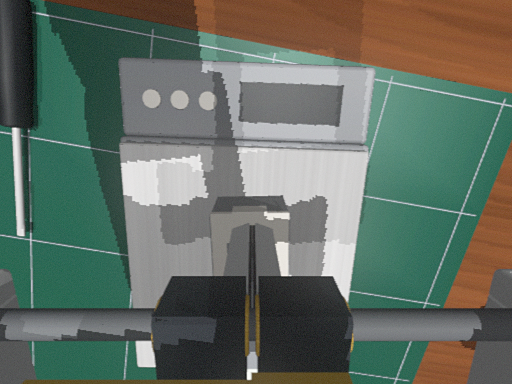

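View pics/s2.png

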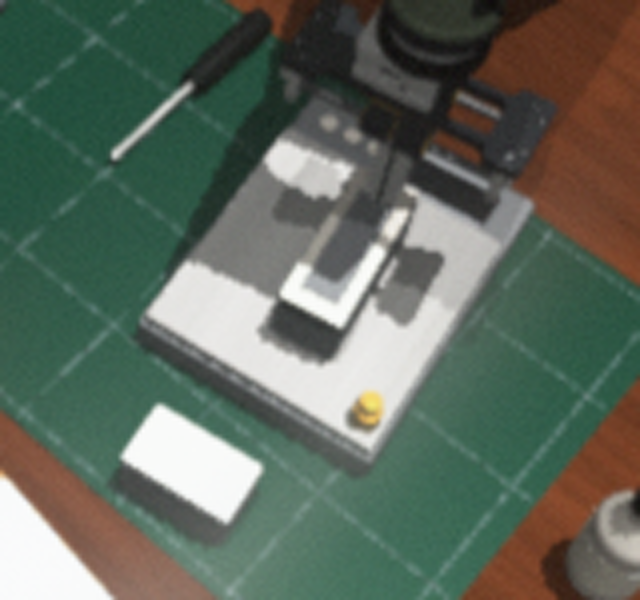

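```bash
python3 - <<'E'
from plant import env
from h import *; import pickle
env.servo_line([0.469,0.2034,.15],feed=0.12)
env.movep([0.45,0.200,0.26],quat(0.178+np.pi/2))
env.gripper_to(0.085)
p=env.capture("wrist"); s=env.capture("scene"); t=env.capture("top"); pickle.dump((p,s,t),open("d3.pkl","wb"))
for q in (p,s,t): print([(r["uv"],round(r["confidence"],2)) for n in ("case_mid","lid_end") for r in env.search_frame(q,n)][:3])
print(env.current_clock())
cv2.imwrite("pics/w3.png",p["pixels"])
cv2.imwrite("pics/w3z.png",cv2.resize(p["pixels"][150:300,185:335],None,fx=4,fy=4,interpolation=cv2.INTER_CUBIC))
cv2.imwrite("pics/s3z.png",cv2.resize(s["pixels"][180:250,280:370],None,fx=8,fy=8,interpolation=cv2.INTER_CUBIC))
E
```

```text
[([250.8, 226.9], 0.7), ([248.3, 229.7], 0.64), ([237.9, 172.2], 0.21)]
[([329.0, 215.4], 0.96), ([157.7, 109.1], 0.67), ([325.2, 213.4], 0.88)]
[([178.9, 224.8], 0.55), ([177.1, 225.5], 0.69)]
10.5667
```

View pics/w3z.png

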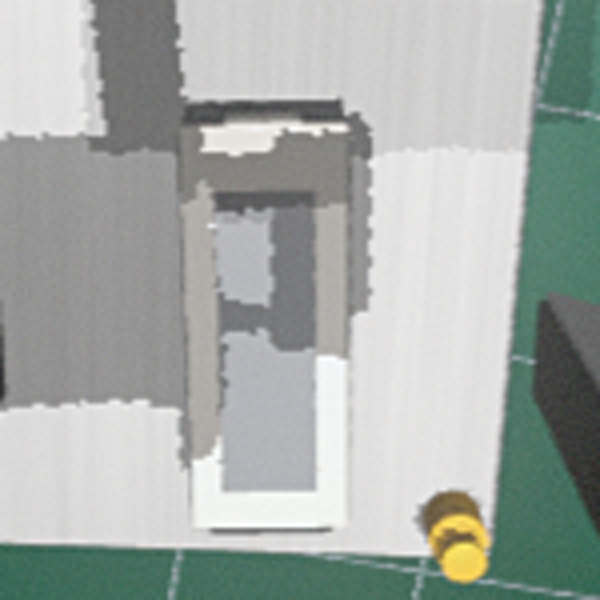

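View pics/s3z.png

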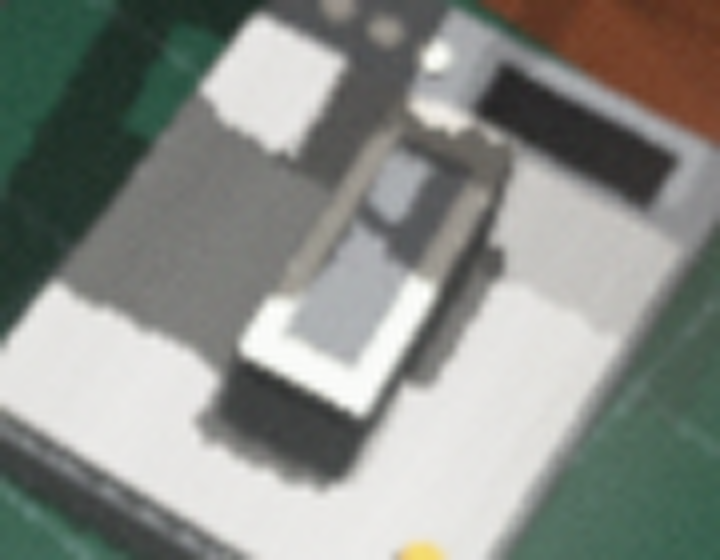

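```bash
python3 - <<'E'
from h import *; import pickle
p,s,t=pickle.load(open("d3.pkl","rb"))
z=lambda u,v:[185+u/4,150+v/4]
c=[bp(p,z(*a),.093) for a in ((181,122),(350,122),(193,528),(348,528))]
n=(c[0]+c[1])/2; f=(c[2]+c[3])/2; d=n-f
print(n,f,np.linalg.norm(d),np.arctan2(-d[1],-d[0]),np.linalg.norm(c[0]-c[1]),np.linalg.norm(c[2]-c[3]))
h=f; u=d/np.linalg.norm(d); print("mid from hinge",f+.065*u,"from free",n-.069*u)
s8=lambda u,v:[280+u/8,180+v/8]
e=[bp(s,s8(*a),.093) for a in ((415,103),(508,152),(362,415),(240,350))]
n=(e[0]+e[1])/2; f=(e[2]+e[3])/2; d=n-f;u=d/np.linalg.norm(d)
print(n,f,np.linalg.norm(d),np.arctan2(-d[1],-d[0]),f+.065*u,n-.069*u)
E
```

```text
[0.45296467 0.20064988 0.093     ] [0.58519417 0.22590057 0.093     ] 0.13461886323119443 0.1886893333276973 0.049469029110681746 0.05004745411666192
mid from hinge [0.52134786 0.21370841 0.093     ] from free [0.52073998 0.21359233 0.093     ]
[0.45787919 0.20460246 0.093     ] [0.58538836 0.22801894 0.093     ] 0.1296415049610936 0.18162173329701622 [0.52145748 0.21627832 0.093     ] [0.52574428 0.21706557 0.093     ]
```

```bash
python3 - <<'E'
from plant import env
from h import *; import pickle
q=quat(0.186+np.pi/2); x,y=0.5212,0.2142
env.movep([x,y,0.16],q)
env.servo_line([x,y,.049],feed=0.08)
print(env.current_tcp_pos(),env.current_wrist_force(),env.current_clock())
env.gripper_to(0.03,f_grip=25)
f0=env.current_wrist_force()
print(env.current_width(),f0)
env.hold(0.3)
env.servo_line([x,y,.064],feed=0.03)
print(env.current_width(),env.current_wrist_force(),env.current_moment(),env.current_clock())
s=env.capture("scene"); w=env.capture("wrist"); pickle.dump((s,w),open("d4.pkl","wb"))
cv2.imwrite("pics/s4.png",cv2.resize(s["pixels"][150:270,260:390],None,fx=5,fy=5,interpolation=cv2.INTER_CUBIC))
cv2.imwrite("pics/w4.png",w["pixels"])
E
```

```text
[0.52176015 0.21435901 0.04966756] [ 0.78849362  0.11104095 -0.08911603] 12.6667
0.05197792289302706 [ 0.22406254 -1.47771977  0.58061534]
0.05180779461878063 [-0.67406156 -0.65933365 -2.64977804] [0.03830911 0.00642605 0.00284472] 14.225
```

View pics/s4.png

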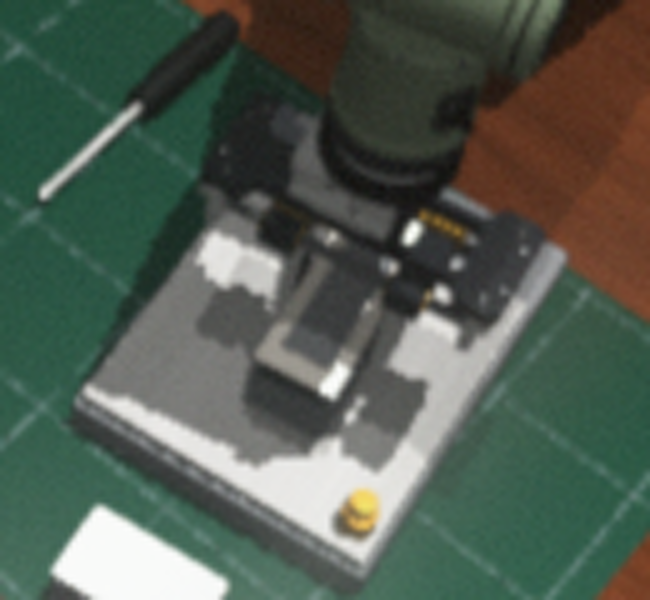

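View pics/w4.png

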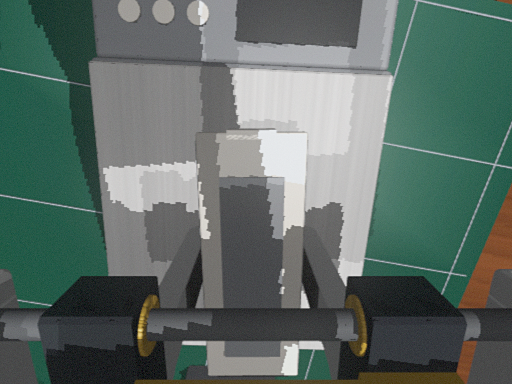

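```bash
python3 - <<'E'
from plant import env
from h import *; import pickle
env.servo_line([.5212,.2142,.149],feed=0.06)
env.hold(0.5)
print(env.current_width(),env.current_wrist_force(),env.current_moment(),env.current_tcp_pos(),env.current_qvel(),env.current_clock())
s=env.capture("scene"); w=env.capture("wrist");t=env.capture("top"); pickle.dump((s,w,t),open("d5.pkl","wb"))
for q,n in ((s,"s"),(w,"w"),(t,"t")): print(n,[(k,r["uv"],round(r["confidence"],2)) for k in ("case_mid","lid_end") for r in env.search_frame(q,k)][:3])
cv2.imwrite("pics/s5.png",cv2.resize(s["pixels"][130:270,250:400],None,fx=4,fy=4,interpolation=cv2.INTER_CUBIC))
cv2.imwrite("pics/w5.png",w["pixels"])
E
```

```text
0.05184940185926247 [ 0.21994602  0.39956628 -2.11282405] [ 0.01199652  0.01285345 -0.04269729] [0.52120928 0.2142196  0.14900732] [-1.80667483e-04 -5.35921383e-04 -3.22481168e-04 -9.51986734e-04
 -8.08405453e-05  9.70221211e-06] 16.3917
s [('lid_end', [329.4, 199.3], 0.56)]
w [('case_mid', [251.6, 232.2], 0.94), ('lid_end', [247.8, 232.5], 0.6)]
t [('case_mid', [176.6, 243.3], 0.55), ('lid_end', [177.0, 247.6], 0.75), ('lid_end', [86.0, 218.6], 0.51)]
```

View pics/s5.png

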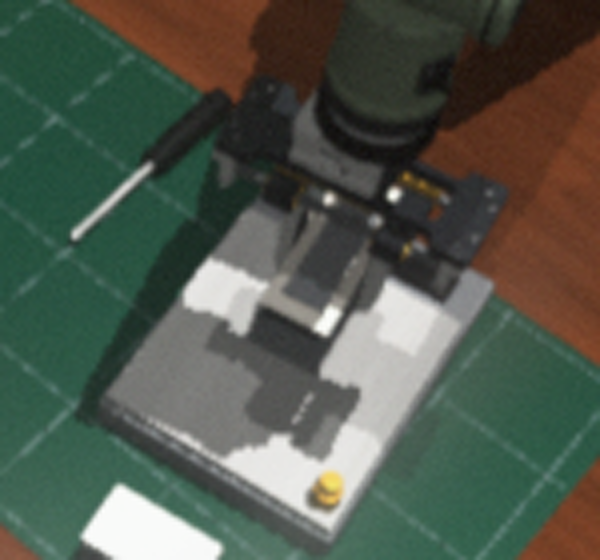

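View pics/w5.png

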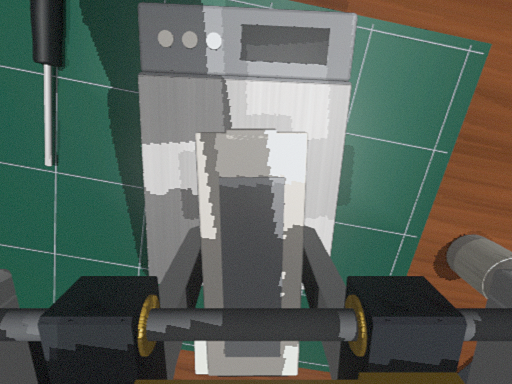

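```bash
python3 - <<'E'
from h import *; import pickle
s,w,t=pickle.load(open("d5.pkl","rb"))
y=.186;a=np.array([-np.cos(y),-np.sin(y),0]);b=np.array([-a[1],a[0],0])
for dz in (0,.004):
  for X,Y in ((.069,.025),(.069,-.025),(-.065,.025),(-.065,-.025)):
    P=np.array([.5212,.2142,.193+dz*np.sign(X)])+X*a+Y*b
    print(dz,X,Y,proj(w,P).round(1),proj(s,P).round(1))
E
```

```text
0 0.069 0.025 [193.3 131.6] [336.  170.7]
0 0.069 -0.025 [307.6 131.5] [352.2 178.5]
0 -0.065 0.025 [206.1 376.3] [314.  204.5]
0 -0.065 -0.025 [295.8 376.2] [330.9 213.2]
0.004 0.069 0.025 [191.5 132.3] [336.3 169.9]
0.004 0.069 -0.025 [309.3 132.2] [352.5 177.7]
0.004 -0.065 0.025 [207.1 370.3] [313.8 205.3]
0.004 -0.065 -0.025 [294.8 370.2] [330.6 214. ]
```

```bash
python3 - <<'E'
import pickle,cv2
s,w,t=pickle.load(open("d5.pkl","rb"))
cv2.imwrite("pics/w5n.png",cv2.resize(w["pixels"][115:195,180:325],None,fx=5,fy=5,interpolation=cv2.INTER_CUBIC))
cv2.imwrite("pics/w5f.png",cv2.resize(w["pixels"][300:384,180:325],None,fx=5,fy=5,interpolation=cv2.INTER_CUBIC))
cv2.imwrite("pics/s5z.png",cv2.resize(s["pixels"][170:230,290:370],None,fx=9,fy=9,interpolation=cv2.INTER_CUBIC))
E
```

```text
(no output)
```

View pics/w5n.png

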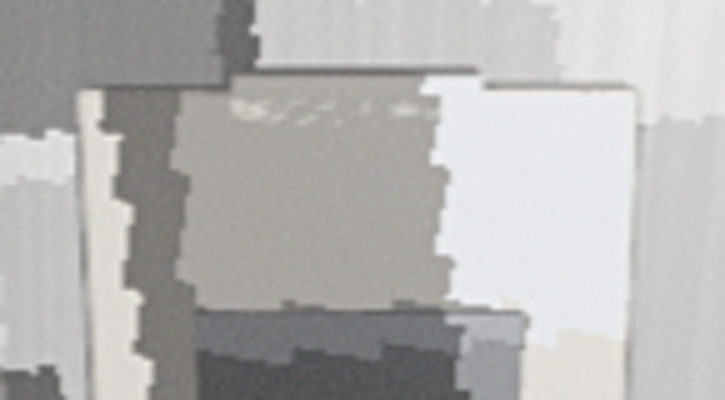

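View pics/w5f.png

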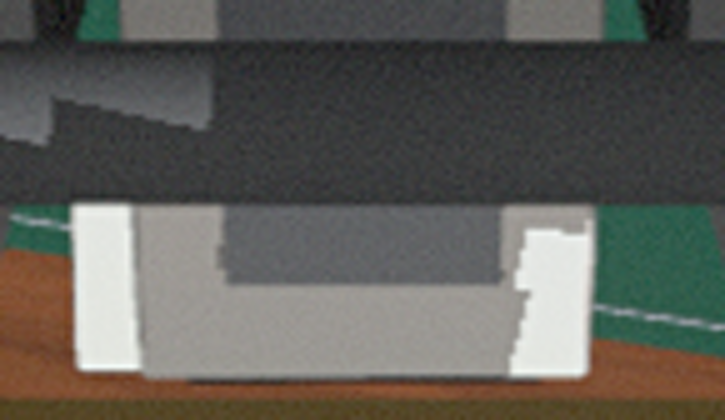

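View pics/s5z.png

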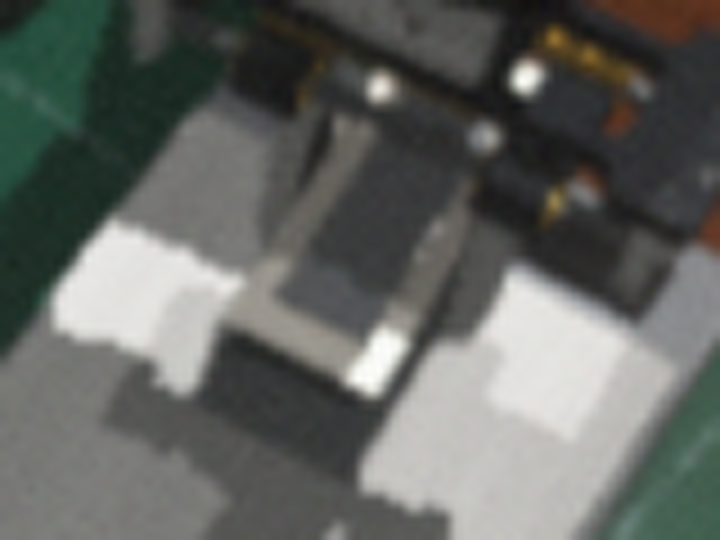

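```bash
python3 - <<'E'
from plant import env
import numpy as np
env.hold(0.3); print(env.current_width(),np.abs(env.current_qvel()).max(),env.current_tcp_pos(),env.current_wrist_force(),env.current_clock())
env.sign_off()
E
```

```text
0.05170198286109014 0.0016600818623362826 [0.52119059 0.21421237 0.14898173] [ 0.17277964  0.13199105 -3.02328273] 17.1417
the job is handed in; nothing more can be done
```

I pressed the lid shut on the scale, then pinched the case across its width at mid-length and lifted it straight up by 10 cm. I handed the job in at about 17 s with the arm holding it still.

- **Lid:** The fingers met firm resistance at 93 mm, the height expected for a shut lid. The press peaked at about 9.5 N. A wrist picture afterwards gave a lid length of 134.6 mm, where 134 mm means flat and shut.
- **Hold:** At hand-in the grip (set to 25 N) read 51.7 mm wide and the wrist force about 3 N. The gripper was at its target height, with the joints nearly at rest. The case looked the same in the wrist pictures at the start and end of the lift, so I saw no slip.
- **Level:** The hinge end matched the predicted position to within about 2 pixels. The free end measured about 2% narrower than predicted, which could mean a tilt of about 1° or could be measurement error. I left it uncorrected.
- **Other checks:** Positions from the scene camera differed from the wrist camera by 2–5 mm. The networks' reports of the lid end lay near the lid's middle, so I relied on edges read from the pictures. The brass weight and small case looked undisturbed in the last pictures. I did not measure the other objects again.

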